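Clip an S-hook on the drying rail and hang the rinse pail

TASK

Take the clip-on S-hook off the tool tote's carrying rod and press its top jaw down over the drying rail, near the middle, until it has snapped fully home; go gently, the old rail clamps do not stand hard pushing. Then hang the small pail by its hoop from the hook's lower curl so that it hangs free and upright. Let go of everything and leave the pots on the tray alone.

Things in the scene. Friction and masses are not known exactly. Their poses are not given: they have to be found in the camera images.
- rack: drying rail, fixed: level steel tube, 16 mm diameter, 218 mm clear between two 20 mm square uprights, 345 mm tall, at y = -130/+130 mm. Origin on the bench midway; y along the rail, x across, z up; tube axis at x = 0. Clamped by hand in slots, its axis is 275 to 315 mm above the bench; this height is NOT in the pose, find it by touch or sight. The old clamps bear no more than 20 N
- hook: clip-on S-hook, black nylon, 45 g, bent in its x-z plane from strip 14 mm wide (y), 4.6 mm thick. Origin on the jaw's axis, which is the tube's axis once home; z up. Lowest point z = -138 mm. Starts hung loosely by its jaw on the tote's rod, origin 3 mm under the rod's axis; it comes off by lifting 25 mm, moving 35 mm to its own -x, then up
- hook_grip (a point): middle of the hook's solid head, 28 (x) x 16 (y) x 24 mm tall (8 to 32 mm above the hook's origin), slightly textured; grip it across y, fingertips no lower than 12 mm above the origin. The head's flat underside, 8 mm above the origin, is the seat that must end on the tube. Same axes as the hook
- hook_shank (a point): bend in the shank, at hook (-12, 0, -30) mm, strip centre. Above it a rigid straight leg, inner face x = -10 mm, is the jaw's -x side. Below, the shank slopes across under the mouth to (8.5, 0, -106) mm. So the tube gets under the jaw only from the hook's +x side: with its axis 21 to 36 mm under the hook's origin, or lower, meeting the shank and sliding up along it
- hook_bead (a point): centre of the 5 mm round bead on the foot of the springy jaw arm (+x side), at hook (7.2, 0, -8.3) mm. Throat from bead to leg 14.7 mm, less than the tube: pushed down with some 3 to 12 N (tube axis at hook x = 0, within 2 mm) the bead yields and the jaw snaps over; from first touch to seat the hook sinks about 15 mm, the last 8 mm with the spring helping
- clip (a joint): the hook's springy jaw arm: 0 rad relaxed, grows as the bead is pushed outwards (about 0.2 rad while the tube passes)
- hook_curl (a point): where the axis of the pail's bar lies once hung: hook (0, 0, -128) mm. The lower curl has 8 mm inner radius about (0, 0, -125) mm; it opens upwards between its tip on the -x side (tip top at x = -13, z = -113 mm) and the shank, a 16 mm gap, so the bar passes over the tip from the -x side and down. Same axes as the hook
- tote: wooden tool tote, fixed, 130 (x) x 230 (y) mm, side walls 59 mm high, end gables at y = -110/+110 mm, 182 mm high. Hand tools lie on its floor, no higher than 25 mm. Origin on the bench under its centre
- tote_rod (a point): middle of the tote's steel carrying rod, 10 mm diameter, along the tote's y, 165 mm above the bench; the hook starts on it, within 35 mm of the middle
- pail: small open grey plastic pail, 300 g, 136 mm wide over its rim, 72 mm high, walls leaning out 10 degrees, with a stiff steel hoop of 10 mm round rod in its y-z plane at x = 0, legs at y = -62/+62 mm. Origin at the centre of its underside, z up
- pail_rim (a point): middle of the pail's folded rim at its -x side: rim 9 mm thick, 16 mm tall (56 to 72 mm above the underside), leaning out 9 degrees like the wall. Gripped here, one finger inside, the tool leaning back with the wall, the hand stays clear of hook and rail; the bar's middle is 62.5 mm in +x and 65 mm up from here. Same axes as the pail
- pail_bar (a point): middle of the hoop's level top bar, 130 mm above the pail's underside; 10 mm round, along the pail's y, straight from y = -55 to +55 mm. The hook takes the bar here, at its middle
- tray: wooden slide-out tray 160 x 340 mm on two steel runners, rim 54 mm high, fixed; it carries the pots. Origin on the bench under its centre
- tea_bowl: brown tea bowl on the tray, 116 mm wide, 72 mm high, origin under its foot; leave alone
- sake_cup: pale porcelain cup on the tray, 52 mm wide, 42 mm high, origin under its foot; leave alone
- dish: small celadon dish on the tray, 84 mm wide, 20 mm high, origin under its foot; leave alone
There are look-alikes about, which are no part of the job. Of the things like the pail, leave any that is yellow; of the rest the smaller one is meant. Of the things shaped like the hook, the black one is meant.

How it is judged:
On the way:
1. the hook is snapped home on the rail, its seat on the tube, and let go, while the pail still stands on the bench (contact force between hook_c0 and rack above 0.15 N and angle between hook's own z axis and vertical below 0.35 rad and value of joint clip below 0.08 rad and contact force between the fingers and hook below 0.05 N and height (world z) of pail below 0.008 m), for 0.2 s.
At the end, for the whole second after the job is handed in: The hook's seat bears on the tube, jaw arm sprung back (under 0.08 rad), hook within 0.25 rad of plumb and 70 mm of the rail's middle; the pail hangs on it by its hoop, clear of bench and rack, within 0.2 rad of upright, nearly still (under 0.08 m/s); all let go (contact force between hook_c0 and rack above 1 N and value of joint clip below 0.08 rad and angle between hook's own z axis and vertical below 0.25 rad and y of hook in the frame of rack between -0.07 and 0.07 m and contact force between pail and hook above 1.2 N and contact force between pail and rack below 0.05 N and height (world z) of pail above 0.012 m and angle between pail's own z axis and vertical below 0.2 rad and linear speed of each of pail, hook below 0.08 m/s); the robot touches nothing.
It fails at once if the hook is pushed against the rail or its uprights with more than 22 N (contact force between hook and rack above 22 N).
It fails at once if a pot on the tray is moved more than 15 mm (distance of any of tea_bowl, sake_cup, dish from where it was at the start of the episode above 0.015 m).
It also fails if it takes over 72 s, if anything falls off the work surface, if the arm or the gripper's body presses on something with over 40 N, if the wrist force passes 120 N, or if a joint passes its speed limit or range.

ROBOT

A 7-joint arm with a two-finger parallel gripper is mounted at the origin on the work surface. World frame = base frame: x ahead of the robot, y to its left, z up, the work surface at z = 0. Lengths are in m, angles in rad, forces in N, time in s.
With the tool pointing down it reaches from about 0.425 to 0.825 m from the base axis. Payload 3.6 kg.
Tool frame: the origin (TCP) lies at the very end of the fingers, on their centre line; the grasp point (between the pads) lies 19 mm behind it; z points along the fingers, x is the direction in which the jaws open and shut, and the axes are right-handed (so a half turn about z gives the same grasp; the last joint's range is limited). The gripper opens to 85 mm and grips with 20 to 120 N. Pads are 22 mm wide; open, the fingers measure 114 mm over their backs; the gripper's body (76 mm by 85 mm) begins 54 mm behind the grasp point. The pads swing forward as they close: fully open they stand 13 mm farther back than shut.
Start: joints at [1.163, 0.615, -0.013, 1.423, 0.008, 1.103, -0.04], TCP at [0.242, -0.603, 0.231] pointing down, gripper open.
Joint ranges: [-3.12, 3.12], [-0.3, 2.06], [-1.34, 1.32], [0.26, 2.42], [-1.36, 4.5], [0.01, 1.98], [-2.84, 2.84]. Speed limits (rad/s): [2.79, 2.79, 3.14, 3.14, 3.14, 3.14, 3.14].

INTERFACE

Orientations are given as a 3x3 rotation matrix whose columns are the frame's x, y, z axes.
In Python, from cell import observe, get_image, get_calibration, hand_in gives the robot as it stands.
- The arm moves only by the tool step_arm, never from a script. Its argument "rows" is a list of rows, each an object of numbers: "dx", "dy", "dz": the shift along the world's x, y, z normalised to -1 to 1, where 1 is 100 cm; "wx", "wy", "wz": the turn, a rotation vector about the world's x, y, z normalised to -1 to 1, where 1 is 2 pi rad; "fingers": the finger opening in mm, from 0 to 85.4. In form: [{"dx": .., "dy": .., "dz": .., "wx": .., "wy": .., "wz": .., "fingers": ..}, ...]. A call has 1 to 10 rows; each row is the pose to reach, as a shift and turn from the pose commanded when the call began, turning the shorter way round; what a row does not reach only later rows make up. A row lasts 1/8 s, in which the tool goes at most 62.5 mm and 10.7 degrees, less where a joint would pass 70% of its speed; a pose out of reach is approached as far as the arm can. A call with a number of a shift or a turn outside -1 to 1 is refused whole. A call with a gripper value outside its range is refused whole. The fingers move at their own pace and stop on an object; "grip_force" is the grip in N (left out, the last holds). Time passes only in rows, so rows that repeat a pose let the fingers close. It gives the time, the measured TCP pose, the force and the opening at its end, in the units of the state.
- observe(): the state, without advancing time (a new reading comes with each control period).
- get_image(name): name is "side" or "top"; returns (picture, depth): 480x640x3 uint8, red, green, blue; 480x640 float32, m along the optical axis (not along the pixel's ray), 0 where there is no reading.
- get_calibration(name): a dict with "camera_matrix" (3x3 intrinsics, pixels), "world_to_cam" (4x4, takes a point from world to camera coordinates). Camera axes: x right, y down, z forward; pixel columns grow to the right and rows downward; lengths in m; the calibration is good to about 2 mm. A picture is of the moment at which its call begins. get_calibration takes no time and is no camera call.
- hand_in(): hands the job in, once; it reports no verdict.
The state is a dict: "t": time; "qpos": joint angles; "qvel": joint speeds; "joint_torque": joint torques, N m; "ee_pos": TCP position; "eef_rot": TCP orientation; "force": force on the tool from outside, world axes, zero at the start; "wrist_torque": the same for the moment, N m; "width": finger opening in m.
Only numpy, scipy, OpenCV 4.12 (cv2) and the standard library are available. Lean on these libraries where they do the work, as an engineer would, in place of code of your own. Each camera call takes 0.05 s, during which the arm holds its last target. There are 200 camera calls.

## Working session

There is one attempt and no reset: what is moved stays moved. The work goes in short steps, Python scripts to look and compute and a tool call to move; the robot and the scene stay as the last step left them, time stands still between calls to the robot, and variables do not carry over. Pictures are saved under pics/ and viewed, about 8 in all and at most 12, crops included, and the job is handed in when it is done.

Besides the shell and the picture viewer there is one more tool, called after "Request:" as name([rows], argument=value, ...), one row to a line, values as JSON. step_arm: Moves the arm, as the interface text tells. Its arguments: {"type":"object","properties":{"rows":{"type":"array","items":{"type":"object","properties":{"dx":{"type":"number","minimum":-1,"maximum":1},"dy":{"type":"number","minimum":-1,"maximum":1},"dz":{"type":"number","minimum":-1,"maximum":1},"wx":{"type":"number","minimum":-1,"maximum":1},"wy":{"type":"number","minimum":-1,"maximum":1},"wz":{"type":"number","minimum":-1,"maximum":1},"fingers":{"type":"number"}}}},"grip_force":{"type":"number"}},"required":["rows"]}

```bash
mkdir -p pics; cat > h.py <<'E'
import numpy as np,cv2
from cell import *
def snap(n,f=None):
    im,d=get_image(n)
    np.savez('pics/%s.npz'%(f or n),im=im,d=d)
    if f: cv2.imwrite('pics/%s.png'%f,im[:,:,::-1])
    return im,d
def cloud(n,d):
    c=get_calibration(n);K=c['camera_matrix'];T=np.linalg.inv(c['world_to_cam'])
    v,u=np.mgrid[:480,:640]
    p=np.stack([(u-K[0,2])/K[0,0]*d,(v-K[1,2])/K[1,1]*d,d,np.ones_like(d)],-1)
    return (p@T.T)[...,:3]
E
python3 - <<'E'
from h import *
for n in ['side','top']:
    snap(n,n+'0'); c=get_calibration(n); T=np.linalg.inv(c['world_to_cam']);print(n,c['camera_matrix'].round(1).tolist(),T.round(3).tolist())
o=observe();print(o)
E
```

```text
side [[510.8, 0.0, 319.7], [0.0, 510.8, 234.9], [0.0, 0.0, 1.0]] [[0.927, -0.285, 0.245, 0.261], [-0.376, -0.681, 0.629, -0.634], [-0.013, -0.674, -0.738, 0.981], [0.0, 0.0, 0.0, 1.0]]
top [[470.4, 0.0, 308.4], [0.0, 470.4, 243.4], [0.0, 0.0, 1.0]] [[-0.007, -0.993, 0.117, 0.389], [-1.0, 0.006, -0.01, 0.095], [0.009, -0.117, -0.993, 1.494], [0.0, 0.0, 0.0, 1.0]]
{'t': 0.1, 'qpos': array([ 1.16249884,  0.61584212, -0.0126261 ,  1.42479012,  0.00809693,
        1.10338127, -0.04043596]), 'qvel': array([-4.91235822e-04, -2.05127424e-03, -5.56899910e-05, -3.58021114e-03,
       -6.96643119e-04, -2.40115301e-04, -1.32904632e-03]), 'joint_torque': array([ 1.68353112e-03, -4.70378137e+01,  2.60297265e-01, -1.71570450e+01,
        1.01182397e-02,  5.90188662e-03,  2.02253020e-06]), 'ee_pos': array([ 0.24193618, -0.60253677,  0.23022417]), 'eef_rot': array([[ 3.72621785e-01, -9.27982860e-01, -9.04118570e-04],
       [-9.27980272e-01, -3.72622881e-01,  2.19174417e-03],
       [-2.37079629e-03,  2.23125720e-05, -9.99997189e-01]]), 'force': array([-0.13707943, -0.4968153 , -0.36152769]), 'wrist_torque': array([ 0.03344313,  0.02202938, -0.01276584]), 'width': 0.08553552574839807}
```

View pics/side0.png

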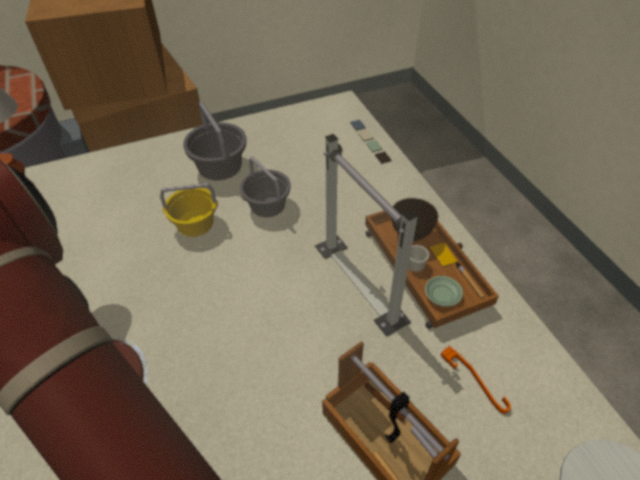

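View pics/top0.png

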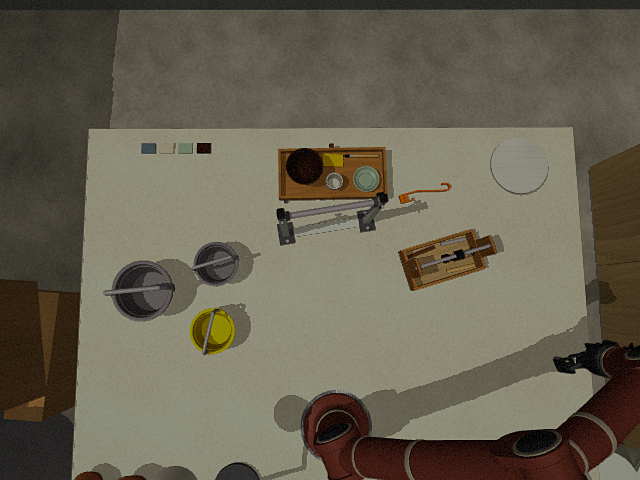

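The side view shows the tote with the black hook at (395,415), the rail from (335,150) to (405,220), and the small grey pail at (267,190). In the top view the hook head is at (455,256), the rail at (333,208) and the small pail at (215,263).

```bash
cat > m.py <<'E'
from h import *
np.set_printoptions(suppress=True,precision=4)
C={}
for n in ['side','top']:
    z=np.load('pics/%s0.npz'%n); C[n]=(z['im'],cloud(n,z['d']),z['d']>0)
def sel(n,x0,x1,y0,y1,z0,z1):
    im,p,ok=C[n]
    m=ok&(p[...,0]>x0)&(p[...,0]<x1)&(p[...,1]>y0)&(p[...,1]<y1)&(p[...,2]>z0)&(p[...,2]<z1)
    return p[m],im[m],m
def line(P):
    c=np.median(P,0); 
    for _ in range(3):
        c=P.mean(0); u,s,v=np.linalg.svd(P-c,full_matrices=False); d=v[0]; r=np.linalg.norm((P-c)-np.outer((P-c)@d,d),axis=1); P=P[r<max(2*np.median(r),.004)]
    return c,d,len(P),P.min(0),P.max(0)
im,p,ok=C['top']
for uv in [(333,208),(285,230),(367,221),(283,213),(382,198),(455,256),(405,265),(485,243),(215,263),(300,210),(365,203)]: print(uv,p[uv[1],uv[0]])
im,p,ok=C['side']
print('side')
for uv in [(370,185),(395,320),(330,245),(398,402),(350,365),(445,460),(267,190),(332,145),(404,222)]: print(uv,p[uv[1],uv[0]])
for n in C:
    im,p,ok=C[n]
    P,I,m=sel(n,.4,.8,-.4,.3,.262,.335); print(n,'rail',line(P) if len(P)>5 else len(P))
    P,I,m=sel(n,.4,.8,-.5,-.1,.15,.18); print(n,'rod',line(P[I.max(1)>60]))
    P,I,m=sel(n,.4,.8,-.5,-.1,.05,.25); k=I.max(1)<45; print(n,'black',k.sum(),P[k].min(0),P[k].max(0),np.median(P[k],0))
E
python3 m.py
```

```text
(333, 208) [0.6194 0.0203 0.3117]
(285, 230) [0.5889 0.1499 0.1377]
(367, 221) [ 0.6287 -0.1016  0.0504]
(283, 213) [0.6006 0.1464 0.347 ]
(382, 198) [ 0.6378 -0.1003  0.3442]
(455, 256) [ 0.5069 -0.3321  0.1724]
(405, 265) [ 0.4909 -0.2162  0.0491]
(485, 243) [ 0.5468 -0.4303  0.1438]
(215, 263) [0.5038 0.3763 0.0085]
(300, 210) [0.674  0.1071 0.0003]
(365, 203) [ 0.6314 -0.0615  0.3149]
side
(370, 185) [0.62   0.0151 0.3173]
(395, 320) [ 0.6381 -0.1148  0.0191]
(330, 245) [0.5903 0.1415 0.0219]
(398, 402) [ 0.501  -0.3493  0.1964]
(350, 365) [ 0.2612 -0.6337  0.9813]
(445, 460) [ 0.5423 -0.442   0.1385]
(267, 190) [0.511  0.4085 0.0101]
(332, 145) [0.5948 0.1434 0.3299]
(404, 222) [ 0.626  -0.1079  0.3298]
side rail (array([0.6134, 0.0118, 0.3136]), array([ 0.1513, -0.9884, -0.0091]), 971, array([ 0.584 , -0.1174,  0.3019]), array([0.6431, 0.1599, 0.3247]))
side rod (array([ 0.5062, -0.3395,  0.1695]), array([ 0.2766, -0.961 ,  0.001 ]), 708, array([ 0.4709, -0.4465,  0.1641]), array([ 0.5415, -0.2303,  0.1752]))
side black 315 [ 0.4929 -0.3549  0.0506] [ 0.5242 -0.3382  0.1987] [ 0.5013 -0.3489  0.182 ]
top rail (array([0.617 , 0.0231, 0.3146]), array([-0.1536,  0.9881, -0.0019]), 596, array([ 0.5884, -0.1145,  0.3071]), array([0.6439, 0.1554, 0.3235]))
top rod (array([ 0.5077, -0.3319,  0.1696]), array([-0.2805,  0.9598, -0.0102]), 211, array([ 0.4735, -0.4373,  0.1637]), array([ 0.541 , -0.2192,  0.1765]))
top black 119 [ 0.4939 -0.4396  0.0511] [ 0.7046 -0.1063  0.1998] [ 0.5123 -0.3386  0.1831]
```

```bash
cat > m2.py <<'E'
from m import *
print('-----')
for n in C:
    P,I,m=sel(n,.45,.56,-.40,-.29,.028,.21); k=I.max(1)<50; P=P[k]
    c=np.array([.507,-.3357]); d=np.array([-.2786,.9604]); nx=np.array([.9604,.2786])
    s=(P[:,:2]-c)@d; t=(P[:,:2]-c)@nx
    for z0 in np.arange(.03,.21,.012):
        q=(P[:,2]>=z0)&(P[:,2]<z0+.012)
        if q.sum()>2: print(n,round(z0,3),q.sum(),'x',np.percentile(t[q],[5,50,95]),'y',np.percentile(s[q],[5,50,95]))
for n in C:
    for nm,y0,y1 in [('L',.11,.19),('R',-.15,-.07)]:
        for z0,z1 in [(.05,.25),(.335,.36)]:
            P,_,_=sel(n,.55,.68,y0,y1,z0,z1); print(n,nm,z0,len(P),np.percentile(P,[3,50,97],axis=0).tolist() if len(P) else 0)
# pail
for n in C:
    P,I,m=sel(n,.38,.62,.25,.52,.112,.2); print(n,'bar',line(P))
    P,I,m=sel(n,.38,.62,.25,.52,.058,.085); 
    A=np.c_[2*P[:,:2],np.ones(len(P))];b=(P[:,:2]**2).sum(1)
    for _ in range(4):
        s=np.linalg.lstsq(A,b,rcond=None)[0]; r=np.sqrt(s[2]+s[0]**2+s[1]**2); e=abs(np.hypot(*(A[:,:2]/2-s[:2]).T)-r); g=e<.008; A,b=A[g],b[g]
    print(n,'rim',s[:2],r,len(A),np.median(P[:,2]))
im=np.load('pics/side0.npz')['im'][340:480,310:470]; cv2.imwrite('pics/crop.png',cv2.convertScaleAbs(cv2.resize(im,None,fx=5,fy=4.2,interpolation=2),alpha=2)[:,:,::-1])
E
python3 m2.py | sed '1,/-----/d'
```

```text
side 0.03 48 x [-0.0083  0.0052  0.0092] y [-0.0146 -0.0097 -0.0045]
side 0.042 28 x [-0.0144 -0.0108  0.0101] y [-0.0151 -0.0104 -0.006 ]
side 0.054 6 x [0.0052 0.0065 0.008 ] y [-0.0153 -0.0127 -0.0076]
side 0.066 3 x [0.0013 0.0031 0.004 ] y [-0.0156 -0.0155 -0.0105]
side 0.078 4 x [-0.0008 -0.0001  0.0005] y [-0.0153 -0.0152 -0.0134]
side 0.09 3 x [-0.0044 -0.0038 -0.0033] y [-0.015  -0.0148 -0.0129]
side 0.102 4 x [-0.0089 -0.0075 -0.005 ] y [-0.0146 -0.0138 -0.0104]
side 0.114 7 x [-0.0128 -0.011  -0.0087] y [-0.0151 -0.0144 -0.0103]
side 0.126 7 x [-0.0156 -0.0147 -0.0125] y [-0.0141 -0.0109 -0.0067]
side 0.138 19 x [-0.0156 -0.0148 -0.0127] y [-0.015  -0.0109 -0.0057]
side 0.15 31 x [-0.0154 -0.0147  0.0102] y [-0.0152 -0.0116 -0.0034]
side 0.162 39 x [-0.0158 -0.0144  0.0097] y [-0.0161 -0.0119 -0.0014]
side 0.174 52 x [-0.0157 -0.0124  0.0079] y [-0.0164 -0.0154 -0.003 ]
side 0.186 149 x [-0.015  -0.0045  0.0072] y [-0.0162 -0.0107 -0.0036]
top 0.03 11 x [-0.0542 -0.0069  0.0108] y [-0.0434 -0.0061 -0.0009]
top 0.042 13 x [-0.0543 -0.0073  0.0149] y [-0.0179 -0.006   0.0101
[... 2008 characters left out ...]
691187992728, -0.09289890766335453, 0.24237551417815562]]
top R 0.335 75 [[0.627779964454995, -0.11359935561668065, 0.33735418876996576], [0.637841219521625, -0.10308168977317046, 0.34394298193693285], [0.6482614685708298, -0.09349324755890319, 0.34848877397189176]]
side bar (array([0.475 , 0.3912, 0.1395]), array([ 0.4334, -0.8909, -0.1361]), 226, array([0.4163, 0.2976, 0.112 ]), array([0.5166, 0.506 , 0.1725]))
side rim [0.4886 0.3673] 0.06483802613268223 113 0.07094973703791796
top bar (array([0.4753, 0.4016, 0.1458]), array([-0.4223,  0.8813,  0.2122]), 213, array([0.4166, 0.2981, 0.1128]), array([0.5187, 0.5197, 0.1857]))
top rim [0.4948 0.3653] 0.06287912438917398 228 0.071535415477471
```

View pics/crop.png

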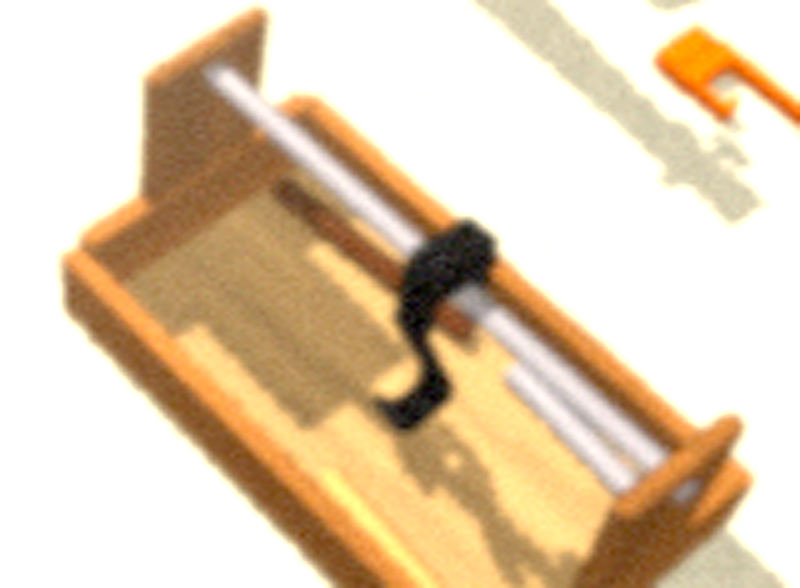

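The hook's leg and curl tip are on the robot side, so its +x is about world +x, yaw 16°. The rack yaw is about 9° with the tube axis near z 0.308.

Request:
step_arm([
  {"dx":0.266,"dy":0.26,"dz":0.015,"wx":0,"wy":0,"wz":-0.0158,"fingers":50},
  {"dx":0.266,"dy":0.26,"dz":0.015,"wx":0,"wy":0,"wz":-0.0158,"fingers":50},
  {"dx":0.266,"dy":0.26,"dz":0.015,"wx":0,"wy":0,"wz":-0.0158,"fingers":50},
  {"dx":0.266,"dy":0.26,"dz":0.015,"wx":0,"wy":0,"wz":-0.0158,"fingers":50},
  {"dx":0.266,"dy":0.26,"dz":0.015,"wx":0,"wy":0,"wz":-0.0158,"fingers":50},
  {"dx":0.266,"dy":0.26,"dz":0.015,"wx":0,"wy":0,"wz":-0.0158,"fingers":50},
  {"dx":0.266,"dy":0.26,"dz":0.015,"wx":0,"wy":0,"wz":-0.0158,"fingers":50},
  {"dx":0.266,"dy":0.26,"dz":0.015,"wx":0,"wy":0,"wz":-0.0158,"fingers":50},
  {"dx":0.266,"dy":0.26,"dz":0.015,"wx":0,"wy":0,"wz":-0.0158,"fingers":50},
])

```text
t: 1.23
ee_pos: [0.5065, -0.3451, 0.246]
eef_rot: [[0.275, -0.961, -0.001], [-0.961, -0.275, -0.001], [0.0, 0.002, -1.0]]
force: [-0.7, -0.9, -0.2]
width: 0.0499
```

```bash
python3 - <<'E'
from h import *
np.set_printoptions(suppress=True,precision=4)
im,_=snap('side','side1');o=observe();print(o['ee_pos'],o['eef_rot'].tolist(),o['width'])
cv2.imwrite('pics/c1.png',cv2.convertScaleAbs(cv2.resize(im[300:480,300:480],None,fx=3.3,fy=3.3,interpolation=2),alpha=1.7)[:,:,::-1])
E
```

```text
[ 0.5066 -0.345   0.2461] [[0.2752488601325982, -0.9613723470541852, -0.001129298557873234], [-0.9613729777505475, -0.2752483550763538, -0.000583676971159167], [0.00025029332924005613, 0.0012463335383492515, -0.9999991920026539]] 0.05016041005573869
```

View pics/c1.png

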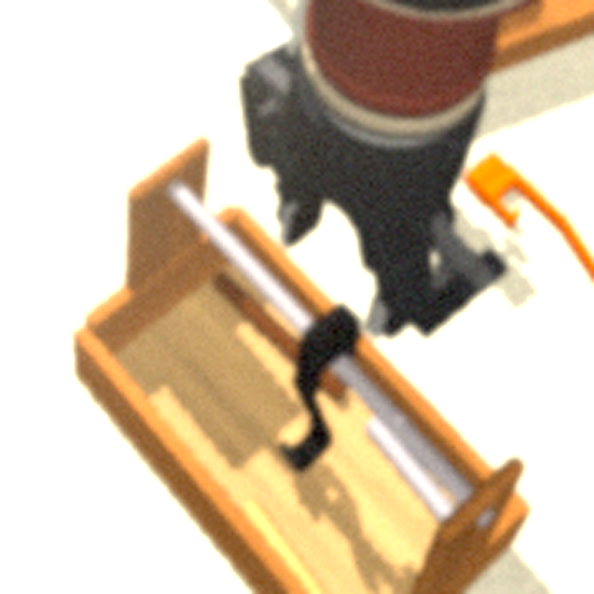

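The gripper is over the hook head, slightly short. I'll descend and grip.

Request:
step_arm([
  {"dx":0.0015,"dy":0.002,"dz":-0.03,"wx":0,"wy":0,"wz":0,"fingers":50},
  {"dx":0.0015,"dy":0.002,"dz":-0.055,"wx":0,"wy":0,"wz":0,"fingers":45},
  {"dx":0.0015,"dy":0.002,"dz":-0.07,"wx":0,"wy":0,"wz":0,"fingers":40},
  {"dx":0.0015,"dy":0.002,"dz":-0.07,"wx":0,"wy":0,"wz":0,"fingers":40},
  {"dx":0.0015,"dy":0.002,"dz":-0.07,"wx":0,"wy":0,"wz":0,"fingers":28},
  {"dx":0.0015,"dy":0.002,"dz":-0.07,"wx":0,"wy":0,"wz":0,"fingers":22},
  {"dx":0.0015,"dy":0.002,"dz":-0.07,"wx":0,"wy":0,"wz":0,"fingers":10},
  {"dx":0.0015,"dy":0.002,"dz":-0.07,"wx":0,"wy":0,"wz":0,"fingers":10},
  {"dx":0.0015,"dy":0.002,"dz":-0.07,"wx":0,"wy":0,"wz":0,"fingers":10},
], grip_force=50)

```text
t: 2.4
ee_pos: [0.5103, -0.3417, 0.1774]
eef_rot: [[0.279, -0.96, 0.002], [-0.96, -0.279, -0.001], [0.002, -0.002, -1.0]]
force: [0.5, 0.4, 5.1]
width: 0.0143
```

```bash
python3 - <<'E'
from h import *
np.set_printoptions(suppress=True,precision=4)
im,_=snap('side','side2');im2,d2=snap('top','top2');o=observe();print(o['ee_pos'],o['force'],o['wrist_torque'],o['width'])
a=cv2.resize(im[330:480,310:470],(640,600),interpolation=2)
cv2.imwrite('pics/c2.png',cv2.convertScaleAbs(a,alpha=2.2)[:,:,::-1])
E
```

```text
[ 0.5103 -0.3417  0.1774] [-0.3254 -0.5972  5.4117] [-0.0751  0.0402  0.0049] 0.014783027292744104
```

View pics/c2.png

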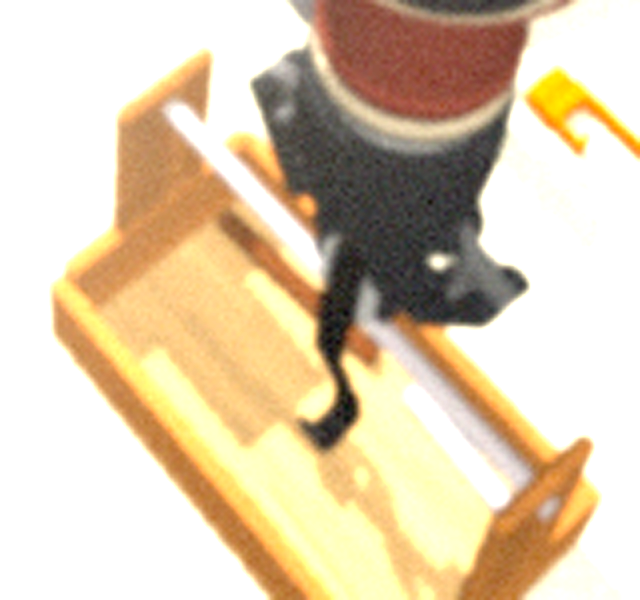

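Request:
step_arm([
  {"dx":0,"dy":0,"dz":0.014,"wx":0,"wy":0,"wz":0,"fingers":10},
  {"dx":0,"dy":0,"dz":0.027,"wx":0,"wy":0,"wz":0,"fingers":10},
  {"dx":0,"dy":0,"dz":0.027,"wx":0,"wy":0,"wz":0,"fingers":10},
  {"dx":-0.017,"dy":-0.005,"dz":0.027,"wx":0,"wy":0,"wz":0,"fingers":10},
  {"dx":-0.036,"dy":-0.0105,"dz":0.027,"wx":0,"wy":0,"wz":0,"fingers":10},
  {"dx":-0.036,"dy":-0.0105,"dz":0.027,"wx":0,"wy":0,"wz":0,"fingers":10},
  {"dx":-0.036,"dy":-0.0105,"dz":0.06,"wx":0,"wy":0,"wz":0,"fingers":10},
  {"dx":-0.036,"dy":-0.0105,"dz":0.11,"wx":0,"wy":0,"wz":0,"fingers":10},
  {"dx":-0.036,"dy":-0.0105,"dz":0.16,"wx":0,"wy":0,"wz":0,"fingers":10},
  {"dx":-0.036,"dy":-0.0105,"dz":0.18,"wx":0,"wy":0,"wz":0,"fingers":10},
])

```text
t: 3.75
ee_pos: [0.4748, -0.3522, 0.36]
eef_rot: [[0.279, -0.96, 0.006], [-0.96, -0.279, -0.003], [0.005, -0.005, -1.0]]
force: [-0.5, -0.6, -1.1]
width: 0.0147
```

Request:
step_arm([
  {"dx":0,"dy":0.06,"dz":0,"wx":0,"wy":0,"wz":0,"fingers":10},
  {"dx":0.03,"dy":0.15,"dz":0,"wx":0,"wy":0,"wz":-0.01,"fingers":10},
  {"dx":0.06,"dy":0.25,"dz":0,"wx":0,"wy":0,"wz":-0.0203,"fingers":10},
  {"dx":0.073,"dy":0.365,"dz":0,"wx":0,"wy":0,"wz":-0.0203,"fingers":10},
  {"dx":0.073,"dy":0.365,"dz":0,"wx":0,"wy":0,"wz":-0.0203,"fingers":10},
  {"dx":0.073,"dy":0.365,"dz":0,"wx":0,"wy":0,"wz":-0.0203,"fingers":10},
  {"dx":0.073,"dy":0.365,"dz":0,"wx":0,"wy":0,"wz":-0.0203,"fingers":10},
  {"dx":0.073,"dy":0.365,"dz":0,"wx":0,"wy":0,"wz":-0.0203,"fingers":10},
  {"dx":0.073,"dy":0.365,"dz":0,"wx":0,"wy":0,"wz":-0.0203,"fingers":10},
])

```text
t: 4.88
ee_pos: [0.5466, 0.0112, 0.3563]
eef_rot: [[0.151, -0.989, -0.0], [-0.989, -0.151, -0.001], [0.001, 0.0, -1.0]]
force: [0.4, -0.6, -0.4]
width: 0.0146
```

```bash
python3 - <<'E'
from h import *
np.set_printoptions(suppress=True,precision=4)
im,d=snap('side','side3');im2,d2=snap('top','top3');o=observe();print(o['ee_pos'],o['eef_rot'].tolist(),o['force'],o['width'])
P=cloud('side',d); nx=np.array([.988,.1545]);yy=np.array([-.1545,.988]); t=P[...,:2]@nx;s=P[...,:2]@yy
c=np.array([.6168,.0233]); e=o['ee_pos'][:2]; print('rail t',c@nx,'tcp t,s',e@nx,e@yy)
k=(d>0)&(im.max(2)<55)&(abs(s-e@yy)<.03)&(abs(t-e@nx)<.04)
for z0 in np.arange(.2,.38,.01):
    q=k&(P[...,2]>=z0)&(P[...,2]<z0+.01)
    if q.sum()>2: print(z0.round(3),q.sum(),'x',np.percentile(t[q],[5,50,95])-e@nx,'y',np.percentile(s[q],[5,50,95])-e@yy)
k=(d>0)&(abs(s-c@yy)<.09)&(abs(t-c@nx)<.03)&(P[...,2]>.27)
print('rail',k.sum(),np.percentile(P[k],[2,50,98],axis=0)-0,np.percentile(t[k],[2,50,98]))
cv2.imwrite('pics/c3.png',cv2.convertScaleAbs(cv2.resize(im[90:350,190:450],(600,600),interpolation=2),alpha=1.8)[:,:,::-1])
E
```

```text
[0.5466 0.0114 0.3564] [[0.15107932540003238, -0.9885216351876747, 0.00011917448253603657], [-0.9885214949198817, -0.15107936761472457, -0.0005279796373883917], [0.0005399240999543157, -3.8039730191149915e-05, -0.9999998535174618]] [-0.1066 -0.2769  0.2726] 0.015058812307951712
rail t 0.61299825 tcp t,s 0.5418364637675358 -0.07315144959762204
0.21 11 x [-0.0102  0.0044  0.0068] y [-0.0081 -0.0069 -0.0023]
0.29 3 x [-0.012  -0.0116 -0.0096] y [-0.0059 -0.0054 -0.0052]
0.31 7 x [-0.0166 -0.0159 -0.0155] y [-0.0086 -0.0063 -0.0011]
0.32 14 x [-0.017  -0.0161 -0.0146] y [-0.0077 -0.0058 -0.0012]
0.33 18 x [-0.0174 -0.0144  0.0082] y [-0.0073 -0.0045 -0.    ]
0.34 15 x [-0.017  -0.0165  0.0074] y [-0.0068 -0.005   0.0009]
0.35 21 x [-0.0176 -0.0161 -0.0125] y [-0.0085 -0.0062  0.0004]
0.36 23 x [-0.017  -0.0157 -0.0004] y [-0.0207 -0.0077 -0.0016]
0.37 53 x [-0.0164 -0.0079  0.0007] y [-0.0215 -0.0063  0.0079]
rail 488 [[ 0.601  -0.0639  0.3054]
 [ 0.6164 -0.0011  0.3142]
 [ 0.6307  0.0727  0.3179]] [0.6038 0.608  0.6168]
```

View pics/c3.png

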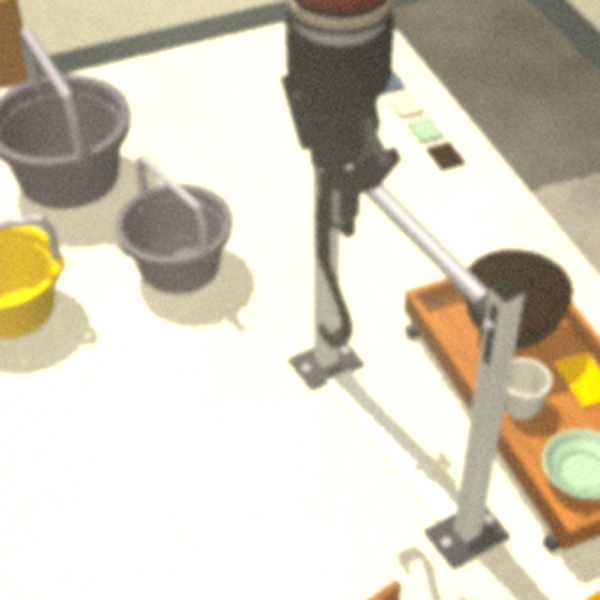

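The hook hangs plumb in the hand on the robot side of the rail. In the side camera frame I need +72 mm across, with the tube 26 mm under the hook's origin.

Request:
step_arm([
  {"dx":0.0,"dy":0.0,"dz":-0.007,"wx":0,"wy":0,"wz":0,"fingers":10},
  {"dx":0.02,"dy":0.003,"dz":-0.007,"wx":0,"wy":0,"wz":0,"fingers":10},
  {"dx":0.04,"dy":0.006,"dz":-0.007,"wx":0,"wy":0,"wz":0,"fingers":10},
  {"dx":0.055,"dy":0.0085,"dz":-0.007,"wx":0,"wy":0,"wz":0,"fingers":10},
  {"dx":0.065,"dy":0.01,"dz":-0.007,"wx":0,"wy":0,"wz":0,"fingers":10},
  {"dx":0.069,"dy":0.0105,"dz":-0.007,"wx":0,"wy":0,"wz":0,"fingers":10},
  {"dx":0.071,"dy":0.011,"dz":-0.007,"wx":0,"wy":0,"wz":0,"fingers":10},
  {"dx":0.071,"dy":0.011,"dz":-0.007,"wx":0,"wy":0,"wz":0,"fingers":10},
  {"dx":0.071,"dy":0.011,"dz":-0.007,"wx":0,"wy":0,"wz":0,"fingers":10},
])

```text
t: 6.1
ee_pos: [0.6174, 0.0242, 0.3495]
eef_rot: [[0.154, -0.988, 0.0], [-0.988, -0.154, -0.0], [0.0, -0.0, -1.0]]
force: [0.5, 0.5, -1.1]
width: 0.0146
```

```bash
cat > chk.py <<'E'
from h import *
np.set_printoptions(suppress=True,precision=4)
im,d=snap('side','sideX');im2,d2=snap('top','topX');o=observe();print(o['ee_pos'],o['force'],o['wrist_torque'],o['width'],o['t'])
nx=np.array([.988,.1545]);yy=np.array([-.1545,.988]);e=o['ee_pos'][:2]; print('tcp t,s',e@nx,e@yy)
for n,i,dd in [('side',im,d),('top',im2,d2)]:
    P=cloud(n,dd);t=P[...,:2]@nx;s=P[...,:2]@yy
    k=(dd>0)&(i.max(2)<55)&(abs(s+.0723)<.03)&(abs(t-.613)<.045)
    for z0 in np.arange(.16,.38,.01):
        q=k&(P[...,2]>=z0)&(P[...,2]<z0+.01)
        if q.sum()>2: print(n,z0.round(3),q.sum(),'x',np.percentile(t[q],[5,50,95]),'y',np.percentile(s[q],[5,50,95]))
    k=(dd>0)&(abs(abs(s+.0723)-.06)<.025)&(abs(t-.612)<.03)&(P[...,2]>.27)&(P[...,2]<.33)
    print(n,'rail',k.sum(),np.percentile(P[k][:,2],[2,50,98]),np.percentile(t[k],[2,50,98]))
E
python3 chk.py
```

```text
[0.6175 0.0243 0.3495] [-0.0949 -0.1916 -1.2871] [-0.0015  0.009   0.0047] 0.014851298595697534 6.2
tcp t,s 0.6138370893125807 -0.07143383530441531
side 0.2 23 x [0.6093 0.6172 0.6215] y [-0.0789 -0.0754 -0.0717]
side 0.21 8 x [0.6088 0.6204 0.6217] y [-0.0803 -0.0781 -0.0725]
side 0.22 9 x [0.6185 0.6197 0.6203] y [-0.0798 -0.076  -0.0736]
side 0.23 3 x [0.617  0.6179 0.6179] y [-0.0784 -0.0781 -0.076 ]
side 0.29 3 x [0.5993 0.6    0.6004] y [-0.078  -0.0773 -0.077 ]
side 0.3 7 x [0.5967 0.5983 0.5994] y [-0.0781 -0.077  -0.0749]
side 0.31 12 x [0.5955 0.5975 0.5988] y [-0.0794 -0.0752 -0.0717]
side 0.32 18 x [0.5965 0.5977 0.621 ] y [-0.079  -0.0752 -0.0711]
side 0.33 18 x [0.5963 0.6088 0.6224] y [-0.0793 -0.075  -0.0712]
side 0.34 20 x [0.5961 0.5973 0.6045] y [-0.0793 -0.0758 -0.0692]
side 0.35 23 x [0.5956 0.5979 0.6105] y [-0.0901 -0.0784 -0.072 ]
side 0.36 60 x [0.5969 0.6047 0.6129] y [-0.0928 -0.0758 -0.0633]
side 0.37 45 x [0.6048 0.6084 0.6154] y [-0.0935 -0.0906 -0.0622]
side rail 337 [0.3054 0.3143 0.3177] [0.6038 0.6081 0.6166]
top rail 121 [0.3066 0.3143 0.319 ] [0.6066 0.6135 0.6215]
```

Request:
step_arm([
  {"dx":0,"dy":0,"dz":-0.004,"wx":0,"wy":0,"wz":0,"fingers":10},
  {"dx":0,"dy":0,"dz":-0.008,"wx":0,"wy":0,"wz":0,"fingers":10},
  {"dx":0,"dy":0,"dz":-0.011,"wx":0,"wy":0,"wz":0,"fingers":10},
  {"dx":0,"dy":0,"dz":-0.013,"wx":0,"wy":0,"wz":0,"fingers":10},
  {"dx":0,"dy":0,"dz":-0.013,"wx":0,"wy":0,"wz":0,"fingers":10},
])

```text
t: 6.82
ee_pos: [0.619, 0.0246, 0.3372]
eef_rot: [[0.155, -0.988, 0.004], [-0.988, -0.155, 0.001], [0.0, -0.004, -1.0]]
force: [2.6, 0.2, 2.7]
width: 0.0144
```

Request:
step_arm([
  {"dx":0,"dy":0,"dz":-0.0015,"wx":0,"wy":0,"wz":0,"fingers":10},
  {"dx":0,"dy":0,"dz":-0.003,"wx":0,"wy":0,"wz":0,"fingers":10},
  {"dx":0,"dy":0,"dz":-0.003,"wx":0,"wy":0,"wz":0,"fingers":10},
])

```text
t: 7.2
ee_pos: [0.6196, 0.0247, 0.3339]
eef_rot: [[0.155, -0.988, 0.006], [-0.988, -0.155, 0.001], [0.0, -0.006, -1.0]]
force: [5.7, 1.0, 3.0]
width: 0.0151
```

Request:
step_arm([
  {"dx":0,"dy":0,"dz":-0.0015,"wx":0,"wy":0,"wz":0,"fingers":10},
  {"dx":0,"dy":0,"dz":-0.003,"wx":0,"wy":0,"wz":0,"fingers":10},
  {"dx":0,"dy":0,"dz":-0.003,"wx":0,"wy":0,"wz":0,"fingers":10},
])

```text
t: 7.58
ee_pos: [0.6195, 0.0248, 0.33]
eef_rot: [[0.155, -0.988, 0.004], [-0.988, -0.155, 0.001], [-0.0, -0.005, -1.0]]
force: [6.3, 0.6, 0.6]
width: 0.0148
```

Request:
step_arm([
  {"dx":0.0012,"dy":0,"dz":-0.0015,"wx":0,"wy":0,"wz":0,"fingers":10},
  {"dx":0.0012,"dy":0,"dz":-0.003,"wx":0,"wy":0,"wz":0,"fingers":10},
  {"dx":0.0012,"dy":0,"dz":-0.0045,"wx":0,"wy":0,"wz":0,"fingers":10},
  {"dx":0.0012,"dy":0,"dz":-0.0045,"wx":0,"wy":0,"wz":0,"fingers":10},
])

```text
t: 8.07
ee_pos: [0.6179, 0.0243, 0.3244]
eef_rot: [[0.154, -0.988, -0.004], [-0.988, -0.154, -0.0], [-0.0, 0.003, -1.0]]
force: [3.7, 1.2, -3.6]
width: 0.0146
```

Request:
step_arm([
  {"dx":0,"dy":0,"dz":-0.0012,"wx":0,"wy":0,"wz":0,"fingers":10},
  {"dx":0,"dy":0,"dz":-0.0025,"wx":0,"wy":0,"wz":0,"fingers":10},
  {"dx":0,"dy":0,"dz":-0.0025,"wx":0,"wy":0,"wz":0,"fingers":10},
])

```text
t: 8.45
ee_pos: [0.6178, 0.0241, 0.323]
eef_rot: [[0.154, -0.988, -0.003], [-0.988, -0.154, -0.0], [0.0, 0.003, -1.0]]
force: [0.5, 0.1, -0.8]
width: 0.0149
```

Request:
step_arm([
  {"dx":0,"dy":0,"dz":-0.001,"wx":0,"wy":0,"wz":0,"fingers":10},
  {"dx":0,"dy":0,"dz":-0.002,"wx":0,"wy":0,"wz":0,"fingers":10},
  {"dx":0,"dy":0,"dz":-0.002,"wx":0,"wy":0,"wz":0,"fingers":10},
])

```text
t: 8.82
ee_pos: [0.6179, 0.024, 0.3227]
eef_rot: [[0.154, -0.988, -0.001], [-0.988, -0.154, -0.0], [0.0, 0.001, -1.0]]
force: [-2.9, -1.0, 5.5]
width: 0.0145
```

The reading stops falling and 5.5 N comes up from below, so it is seated. I'll release and lift off.

Request:
step_arm([
  {"dx":0,"dy":0,"dz":0.0015,"wx":0,"wy":0,"wz":0,"fingers":20},
  {"dx":0,"dy":0,"dz":0.0015,"wx":0,"wy":0,"wz":0,"fingers":35},
  {"dx":0,"dy":0,"dz":0.0015,"wx":0,"wy":0,"wz":0,"fingers":50},
  {"dx":0,"dy":0,"dz":0.0015,"wx":0,"wy":0,"wz":0,"fingers":50},
  {"dx":0,"dy":0,"dz":0.03,"wx":0,"wy":0,"wz":0,"fingers":50},
  {"dx":0,"dy":0,"dz":0.07,"wx":0,"wy":0,"wz":0,"fingers":50},
  {"dx":-0.06,"dy":0.04,"dz":0.08,"wx":0,"wy":0,"wz":0,"fingers":50},
  {"dx":-0.12,"dy":0.08,"dz":0.08,"wx":0,"wy":0,"wz":0,"fingers":50},
  {"dx":-0.18,"dy":0.12,"dz":0.08,"wx":0,"wy":0,"wz":0,"fingers":50},
  {"dx":-0.2,"dy":0.14,"dz":0.08,"wx":0,"wy":0,"wz":0,"fingers":50},
])

```text
t: 10.07
ee_pos: [0.4169, 0.1654, 0.4017]
eef_rot: [[0.155, -0.988, 0.001], [-0.988, -0.155, 0.0], [-0.0, -0.001, -1.0]]
force: [0.4, 0.9, 0.4]
width: 0.0499
```

```bash
python3 chk.py; cat > pail.py <<'E'
from h import *
np.set_printoptions(suppress=True,precision=4)
from m import line
E
python3 - <<'E'
import sys;sys.argv=['x']
from h import *
np.set_printoptions(suppress=True,precision=4)
def cfit(Q,r=None):
    A=np.c_[2*Q,np.ones(len(Q))];b=(Q**2).sum(1)
    for _ in range(5):
        s=np.linalg.lstsq(A,b,rcond=None)[0]; r=np.sqrt(s[2]+s[0]**2+s[1]**2); g=abs(np.hypot(*(A[:,:2]/2-s[:2]).T)-r)<.006; A,b=A[g],b[g]
    return s[:2],r,len(A)
for n in ['side','top']:
    z=np.load('pics/%s0.npz'%n); d=z['d'];im=z['im'];P=cloud(n,d)
    k=(d>0)&(P[...,0]>.40)&(P[...,0]<.58)&(P[...,1]>.28)&(P[...,1]<.445)
    q=k&(P[...,2]>.120)&(P[...,2]<.15); B=P[q]
    c=B.mean(0);u,s,v=np.linalg.svd(B-c,full_matrices=False);w=(B-c)@v[0]
    print(n,'bar',len(B),c,v[0],'ends',c+v[0]*w.min(),c+v[0]*w.max(),np.percentile(B[:,2],[5,50,95]))
    q=k&(P[...,2]>.062)&(P[...,2]<.08); print('rim',cfit(P[q][:,:2]),np.percentile(P[q][:,2],[5,50,95]))
im=np.load('pics/sideX.npz')['im']; cv2.imwrite('pics/c4.png',cv2.convertScaleAbs(cv2.resize(im[90:290,230:450],(660,600),interpolation=2),alpha=1.8)[:,:,::-1])
E
```

```text
[0.4138 0.1697 0.4024] [0.8672 0.3333 1.0195] [-0.0286 -0.0076  0.0044] 0.05006649836810871 10.175
tcp t,s 0.43506140086565376 0.10370237797834317
side 0.17 24 x [0.6106 0.618  0.6221] y [-0.0785 -0.0758 -0.0716]
side 0.18 12 x [0.604  0.6229 0.6242] y [-0.0793 -0.0766 -0.0728]
side 0.19 6 x [0.6198 0.6212 0.6239] y [-0.079  -0.0758 -0.0724]
side 0.2 4 x [0.6187 0.6193 0.6196] y [-0.0798 -0.0774 -0.0748]
side 0.22 3 x [0.6135 0.6144 0.6156] y [-0.0789 -0.0781 -0.0772]
side 0.27 3 x [0.5989 0.5991 0.5994] y [-0.0769 -0.0768 -0.0766]
side 0.28 4 x [0.5974 0.5985 0.5993] y [-0.0776 -0.0757 -0.0725]
side 0.29 8 x [0.5958 0.5975 0.5982] y [-0.0777 -0.0766 -0.0736]
side 0.3 9 x [0.5973 0.598  0.599 ] y [-0.0785 -0.0761 -0.0722]
side 0.31 22 x [0.5968 0.6026 0.6201] y [-0.0798 -0.0783 -0.0738]
side 0.32 47 x [0.597  0.6047 0.6199] y [-0.0805 -0.0788 -0.0709]
side 0.33 60 x [0.5977 0.6057 0.6173] y [-0.0811 -0.0785 -0.0733]
side 0.34 11 x [0.6011 0.6084 0.6155] y [-0.0797 -0.076  -0.0731]
side rail 340 [0.3054 0.3142 0.3181] [0.6039 0.608  0.6167]
top 0.17 16 x [0.6101 0.6169 0.6228] y [-0.0
[... 474 characters left out ...]
32 7 x [0.5997 0.6006 0.6215] y [-0.0768 -0.0645 -0.0629]
top 0.33 45 x [0.6002 0.6105 0.6253] y [-0.0776 -0.0701 -0.0634]
top 0.34 24 x [0.6048 0.6153 0.6234] y [-0.0771 -0.0703 -0.0648]
top rail 242 [0.3075 0.314  0.3195] [0.6068 0.6133 0.6216]
side bar 158 [0.4958 0.3541 0.1333] [ 0.2811 -0.9595 -0.0184] ends [0.4772 0.4177 0.1346] [0.512  0.2988 0.1323] [0.1247 0.1342 0.1381]
rim (array([0.4948, 0.3585]), np.float64(0.06265513427294674), 530) [0.0631 0.0714 0.0755]
top bar 153 [0.4974 0.3605 0.1342] [-0.2858  0.958   0.0229] ends [0.5149 0.3016 0.1328] [0.4788 0.4229 0.1357] [0.127  0.1346 0.1395]
rim (array([0.497 , 0.3616]), np.float64(0.062278088881855063), 408) [0.0647 0.0718 0.0776]
```

View pics/c4.png

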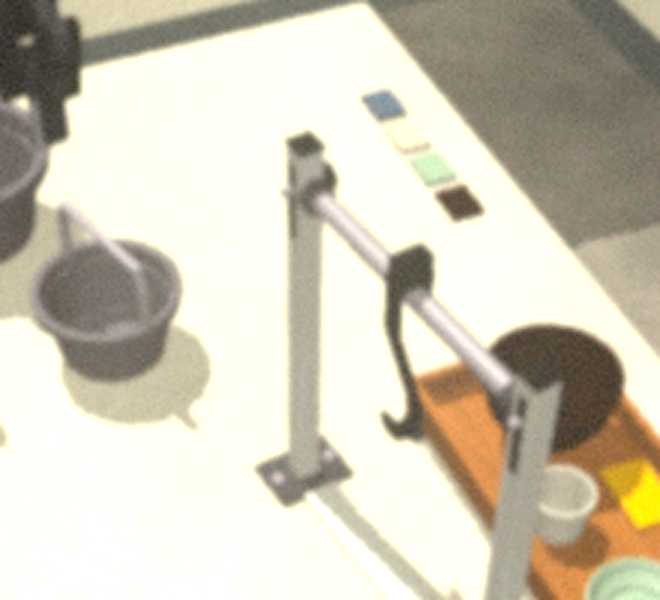

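The hook is seated plumb: head on the tube, curl at (405,425) in this crop, tip toward the robot. Next I'll work out the pail grip, including yellow pail clearance and wrist rotation.

```bash
cat > plan.py <<'E'
from h import *
from scipy.spatial.transform import Rotation as R
np.set_printoptions(suppress=True,precision=4)
o=observe(); print('q',o['qpos'],'p',o['ee_pos'],o['force'])
ya=np.deg2rad(16.4)
for flip in (0,np.pi):
    Y=R.from_euler('z',ya+flip); X=Y.as_matrix()[:,0]
    base=np.c_[X,np.cross([0,0,-1],X),[0,0,-1]]
    yp=R.from_euler('z',ya).as_matrix()[:,1]
    G=R.from_rotvec(-np.deg2rad(9.5)*yp).as_matrix()@base
    rv=R.from_matrix(G@o['eef_rot'].T).as_rotvec()
    print('flip',flip,'w',rv/2/np.pi,'deg',np.rad2deg(np.linalg.norm(rv)),'z',G[:,2])
tgt=np.array([.4385,.3432,.0463]); print('d',tgt-o['ee_pos'])
z=np.load('pics/top0.npz');P=cloud('top',z['d']);im=z['im'].astype(int)
k=(P[...,2]>.02)&(P[...,2]<.2)&(im[...,0]>100)&(im[...,2]<60)&(P[...,0]<.5)&(P[...,1]>.2)
k2=(P[...,2]>.02)&(P[...,2]<.2)&(P[...,0]<.37)&(P[...,0]>.15)&(P[...,1]>.25)&(P[...,1]<.45)
for q in(k,k2):print('yellow',q.sum(),np.percentile(P[q],[0.5,50,99.5],axis=0).tolist())
E
python3 plan.py
```

```text
q [-0.2779  0.1612 -0.1907  1.6571  0.0281  1.3253 -1.8766] p [0.4138 0.1697 0.4024] [0.8672 0.3333 1.0195]
flip 0 w [-0.0161 -0.0258  0.2682] deg 97.18072945149724 z [ 0.1583  0.0466 -0.9863]
flip 3.141592653589793 w [ 0.024  -0.015  -0.2305] deg 83.6071582237247 z [ 0.1583  0.0466 -0.9863]
d [ 0.0247  0.1735 -0.3561]
yellow 435 [[0.22976266070562643, 0.30425594241515214, 0.0242904542010071], [0.30367180062154364, 0.36015657999798145, 0.07146467152535307], [0.3640243693916397, 0.4359325843054132, 0.12279862895040701]]
yellow 978 [[0.23205299532646362, 0.3044543542342231, 0.02091418390237285], [0.29183225600467266, 0.3789462467105168, 0.06976444369311652], [0.36394698706252415, 0.43545862928592066, 0.14001723292787488]]
```

Request:
step_arm([
  {"dx":0.005,"dy":0.05,"dz":-0.03,"wx":-0.0161,"wy":-0.0258,"wz":0.2682,"fingers":40},
  {"dx":0.009,"dy":0.1,"dz":-0.06,"wx":-0.0161,"wy":-0.0258,"wz":0.2682,"fingers":40},
  {"dx":0.009,"dy":0.15,"dz":-0.09,"wx":-0.0161,"wy":-0.0258,"wz":0.2682,"fingers":40},
  {"dx":0.009,"dy":0.169,"dz":-0.1,"wx":-0.0161,"wy":-0.0258,"wz":0.2682,"fingers":40},
  {"dx":0.009,"dy":0.169,"dz":-0.1,"wx":-0.0161,"wy":-0.0258,"wz":0.2682,"fingers":40},
  {"dx":0.009,"dy":0.169,"dz":-0.1,"wx":-0.0161,"wy":-0.0258,"wz":0.2682,"fingers":40},
  {"dx":0.009,"dy":0.169,"dz":-0.1,"wx":-0.0161,"wy":-0.0258,"wz":0.2682,"fingers":40},
  {"dx":0.009,"dy":0.169,"dz":-0.1,"wx":-0.0161,"wy":-0.0258,"wz":0.2682,"fingers":40},
  {"dx":0.009,"dy":0.169,"dz":-0.15,"wx":-0.0161,"wy":-0.0258,"wz":0.2682,"fingers":40},
  {"dx":0.009,"dy":0.169,"dz":-0.2,"wx":-0.0161,"wy":-0.0258,"wz":0.2682,"fingers":40},
])

```text
t: 11.42
ee_pos: [0.4291, 0.3328, 0.2007]
eef_rot: [[0.949, 0.27, 0.163], [0.266, -0.963, 0.049], [0.171, -0.003, -0.985]]
force: [1.4, 0.5, 0.0]
width: 0.04
```

```bash
python3 plan.py | head -3; python3 plan.py | grep ^d
```

```text
q [-0.3781  0.463  -0.5228  1.899   0.4752  0.7403 -0.9033] p [0.4291 0.3328 0.2007] [1.3944 0.5199 0.0315]
flip 0 w [-0.0007  0.0007  0.002 ] deg 0.8091945316379392 z [ 0.1583  0.0466 -0.9863]
flip 3.141592653589793 w [ 0.0801  0.0238 -0.4909] deg 179.25750385461714 z [ 0.1583  0.0466 -0.9863]
d [ 0.0094  0.0104 -0.1544]
```

Request:
step_arm([
  {"dx":0.0,"dy":0.0,"dz":-0.03,"wx":0,"wy":0,"wz":0.001,"fingers":40},
  {"dx":0.001,"dy":0.0,"dz":-0.06,"wx":0,"wy":0,"wz":0.001,"fingers":40},
  {"dx":0.006,"dy":0.002,"dz":-0.095,"wx":0,"wy":0,"wz":0.001,"fingers":40},
  {"dx":0.011,"dy":0.003,"dz":-0.125,"wx":0,"wy":0,"wz":0.001,"fingers":40},
  {"dx":0.0157,"dy":0.0045,"dz":-0.15,"wx":0,"wy":0,"wz":0.001,"fingers":40},
  {"dx":0.0157,"dy":0.0045,"dz":-0.156,"wx":0,"wy":0,"wz":0.001,"fingers":40},
  {"dx":0.0157,"dy":0.0045,"dz":-0.156,"wx":0,"wy":0,"wz":0.001,"fingers":40},
])

```text
t: 12.3
ee_pos: [0.4438, 0.3379, 0.0454]
eef_rot: [[0.947, 0.277, 0.161], [0.272, -0.961, 0.049], [0.168, -0.002, -0.986]]
force: [-0.2, 0.0, 0.7]
width: 0.04
```

```bash
python3 plan.py | egrep '^(q|d|flip 0)'; python3 - <<'E'
from h import *
im,_=snap('side','side5'); im2,_=snap('top','top5')
a=cv2.resize(im[120:280,150:330],(450,400),interpolation=2);b=cv2.resize(im2[210:310,160:260],(350,400),interpolation=2)
cv2.imwrite('pics/c5.png',cv2.convertScaleAbs(np.hstack([a,b[:,:]]),alpha=1.8)[:,:,::-1])
E
```

```text
q [-0.5369  0.7002 -0.2914  2.0022  0.7268  0.3978 -1.1344] p [0.4438 0.3379 0.0454] [-0.2492  0.0372  0.695 ]
flip 0 w [-0.0005  0.0004  0.0009] deg 0.41045642730485926 z [ 0.1583  0.0466 -0.9863]
d [-0.0053  0.0053  0.0009]
```

View pics/c5.png

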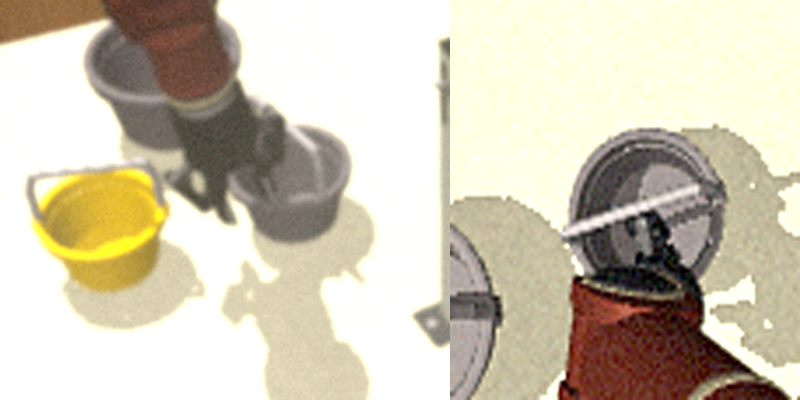

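The fingers straddle the near rim, about 5 mm off. I'll correct and grip.

Request:
step_arm([
  {"dx":-0.005,"dy":0.0055,"dz":0.001,"wx":0,"wy":0,"wz":0.001,"fingers":40},
  {"dx":-0.005,"dy":0.0055,"dz":0.001,"wx":0,"wy":0,"wz":0.001,"fingers":40},
  {"dx":-0.005,"dy":0.0055,"dz":0.001,"wx":0,"wy":0,"wz":0.001,"fingers":25},
  {"dx":-0.005,"dy":0.0055,"dz":0.001,"wx":0,"wy":0,"wz":0.001,"fingers":15},
  {"dx":-0.005,"dy":0.0055,"dz":0.001,"wx":0,"wy":0,"wz":0.001,"fingers":3},
  {"dx":-0.005,"dy":0.0055,"dz":0.001,"wx":0,"wy":0,"wz":0.001,"fingers":3},
  {"dx":-0.005,"dy":0.0055,"dz":0.001,"wx":0,"wy":0,"wz":0.001,"fingers":3},
  {"dx":-0.005,"dy":0.0055,"dz":0.001,"wx":0,"wy":0,"wz":0.001,"fingers":3},
], grip_force=90)

```text
t: 13.4
ee_pos: [0.4398, 0.3437, 0.0471]
eef_rot: [[0.945, 0.282, 0.163], [0.278, -0.959, 0.051], [0.171, -0.003, -0.985]]
force: [2.1, -0.7, 5.1]
width: 0.0097
```

Request:
step_arm([
  {"dx":0,"dy":0,"dz":0.02,"wx":0,"wy":0,"wz":0,"fingers":3},
  {"dx":0,"dy":0,"dz":0.05,"wx":0,"wy":0,"wz":0,"fingers":3},
  {"dx":-0.003,"dy":-0.02,"dz":0.08,"wx":0,"wy":0,"wz":0,"fingers":3},
  {"dx":-0.008,"dy":-0.06,"dz":0.085,"wx":0,"wy":0,"wz":-0.005,"fingers":3},
  {"dx":-0.01,"dy":-0.11,"dz":0.085,"wx":0,"wy":0,"wz":-0.01,"fingers":3},
  {"dx":-0.01,"dy":-0.16,"dz":0.085,"wx":0,"wy":0,"wz":-0.015,"fingers":3},
  {"dx":-0.01,"dy":-0.21,"dz":0.085,"wx":0,"wy":0,"wz":-0.0208,"fingers":3},
  {"dx":-0.008,"dy":-0.26,"dz":0.085,"wx":0,"wy":0,"wz":-0.0208,"fingers":3},
  {"dx":0.0,"dy":-0.31,"dz":0.085,"wx":0,"wy":0,"wz":-0.0208,"fingers":3},
  {"dx":0.02,"dy":-0.337,"dz":0.085,"wx":0,"wy":0,"wz":-0.0208,"fingers":3},
])

```text
t: 14.65
ee_pos: [0.455, 0.0027, 0.1296]
eef_rot: [[0.976, 0.152, 0.158], [0.15, -0.988, 0.025], [0.16, -0.001, -0.987]]
force: [0.3, 0.3, -3.3]
width: 0.0099
```

Request:
step_arm([
  {"dx":0.02,"dy":0,"dz":0,"wx":0,"wy":0,"wz":0,"fingers":3},
  {"dx":0.035,"dy":0,"dz":0,"wx":0,"wy":0,"wz":0,"fingers":3},
  {"dx":0.035,"dy":0,"dz":0,"wx":0,"wy":0,"wz":0,"fingers":3},
  {"dx":0.035,"dy":0,"dz":0,"wx":0,"wy":0,"wz":0,"fingers":3},
  {"dx":0.035,"dy":0,"dz":0,"wx":0,"wy":0,"wz":0,"fingers":3},
])

```text
t: 15.28
ee_pos: [0.4922, 0.0064, 0.1309]
eef_rot: [[0.974, 0.156, 0.164], [0.153, -0.988, 0.028], [0.166, -0.002, -0.986]]
force: [-1.5, 0.3, -2.2]
width: 0.0101
```

```bash
cat > chk2.py <<'E'
from h import *
import sys
np.set_printoptions(suppress=True,precision=4)
f=sys.argv[1]
im,d=snap('side',f);im2,d2=snap('top',f+'t');o=observe();print(o['ee_pos'],o['eef_rot'][:,2],o['eef_rot'][:,0],o['force'],o['width'],o['t'])
nx=np.array([.988,.1545]);yy=np.array([-.1545,.988]);e=o['ee_pos'][:2]; print('tcp t,s',e@nx,e@yy)
bz=o['ee_pos'][2]+.0837; bt=e@nx+.0594
for n,i,dd in [('side',im,d),('top',im2,d2)]:
    P=cloud(n,dd);t=P[...,:2]@nx;s=P[...,:2]@yy
    k=(dd>0)&(abs(P[...,2]-bz)<.02)&(abs(t-bt)<.022)&(abs(s+.072)<.058)&(i.max(2)>55)
    print(n,'bar',k.sum(),'t',np.percentile(t[k],[3,50,97]),'s',np.percentile(s[k],[1,50,99]),'z',np.percentile(P[k][:,2],[3,50,97]))
    if k.sum()>10: print('  slope t/s,z/s',np.polyfit(s[k],t[k],1)[0],np.polyfit(s[k],P[k][:,2],1)[0])
    k=(dd>0)&(P[...,2]>.09)&(P[...,2]<.3)&(abs(t-bt)<.085)&(abs(s+.072)<.09)&(i.max(2)>55)&(P[...,2]<bz-.05)&(P[...,2]>bz-.075)
    print(n,'rim',k.sum(),'s',np.percentile(s[k],[1,99]) if k.sum() else 0)
    k=(dd>0)&(i.max(2)<55)&(abs(s+.0723)<.015)&(abs(t-.613)<.025)&(P[...,2]<.20)&(P[...,2]>.16)
    if k.sum(): print(n,'curl',k.sum(),'t',np.percentile(t[k],[3,50,97]),'s',np.percentile(s[k],[3,50,97]),'z',np.percentile(P[k][:,2],[3,97]))
a=cv2.resize(im[90:330,200:440],(500,500),interpolation=2);b=cv2.resize(im2[170:270,260:360],(300,500)[:1]*2,interpolation=2)
b=np.vstack([b,np.zeros((200,300,3),np.uint8)])
cv2.imwrite('pics/%sc.png'%f,cv2.convertScaleAbs(np.hstack([a,b]),alpha=1.8)[:,:,::-1])
E
python3 chk2.py s6
```

```text
[0.4928 0.0064 0.1312] [ 0.1651  0.028  -0.9859] [0.9739 0.1533 0.1674] [-0.1666  0.185  -2.4126] 0.009754844247101942 15.375
tcp t,s 0.4879122732784669 -0.06980261653651486
side bar 253 t [0.5313 0.5429 0.5486] s [-0.1298 -0.082  -0.0156] z [0.2059 0.2185 0.2311]
  slope t/s,z/s -0.0016470591758529012 0.04808005884452032
side rim 820 s [-0.1371 -0.0187]
side curl 43 t [0.6028 0.6206 0.6242] s [-0.0794 -0.0766 -0.0705] z [0.1727 0.199 ]
top bar 150 t [0.5356 0.5468 0.5521] s [-0.1273 -0.0697 -0.0149] z [0.2124 0.218  0.2277]
  slope t/s,z/s 0.00030061863139138563 0.007049753572632118
top rim 317 s [-0.1329  0.0009]
top curl 31 t [0.6023 0.6124 0.624 ] s [-0.0768 -0.0695 -0.0642] z [0.1727 0.1966]
```

View pics/s6c.png

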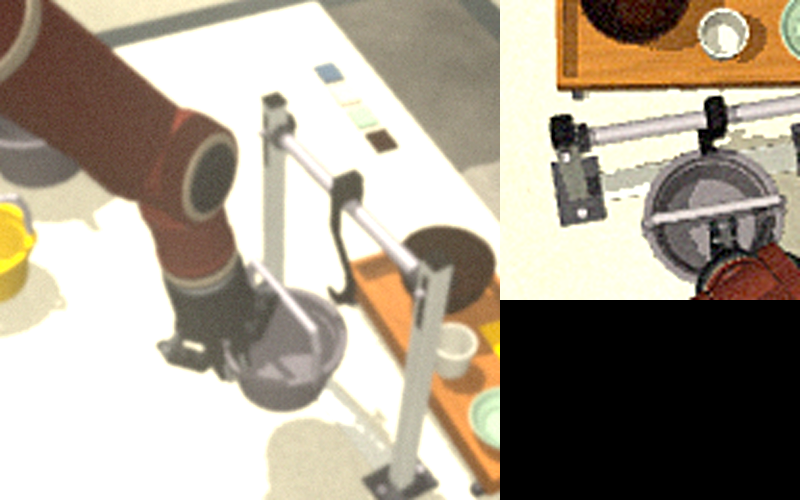

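Pail held level and its bar is parallel to the rail. The bar is at hook x ≈ -67 mm, 15 mm above the tip. I'll move in over the tip.

Request:
step_arm([
  {"dx":0.01,"dy":-0.001,"dz":-0.005,"wx":0,"wy":0,"wz":0,"fingers":3},
  {"dx":0.025,"dy":0.001,"dz":-0.01,"wx":0,"wy":0,"wz":0,"fingers":3},
  {"dx":0.04,"dy":0.003,"dz":-0.01,"wx":0,"wy":0,"wz":0,"fingers":3},
  {"dx":0.052,"dy":0.005,"dz":-0.01,"wx":0,"wy":0,"wz":0,"fingers":3},
  {"dx":0.06,"dy":0.0065,"dz":-0.01,"wx":0,"wy":0,"wz":0,"fingers":3},
  {"dx":0.0637,"dy":0.007,"dz":-0.01,"wx":0,"wy":0,"wz":0,"fingers":3},
  {"dx":0.0637,"dy":0.007,"dz":-0.01,"wx":0,"wy":0,"wz":0,"fingers":3},
  {"dx":0.0637,"dy":0.007,"dz":-0.01,"wx":0,"wy":0,"wz":0,"fingers":3},
])

```text
t: 16.38
ee_pos: [0.5567, 0.0132, 0.1212]
eef_rot: [[0.974, 0.155, 0.165], [0.153, -0.988, 0.028], [0.168, -0.002, -0.986]]
force: [0.6, -0.3, -3.1]
width: 0.0096
```

```bash
python3 chk2.py s7; python3 - <<'E'
import cv2
a=cv2.imread('pics/s7.png')[170:270,310:400]; cv2.imwrite('pics/s7z.png',cv2.convertScaleAbs(cv2.resize(a,(540,600),interpolation=2),alpha=2))
E
```

```text
[0.5569 0.0132 0.1213] [ 0.1655  0.028  -0.9858] [0.9739 0.1528 0.1679] [-1.2612  0.8287 -2.9038] 0.009736997350062813 16.475
tcp t,s 0.5522100710388115 -0.07299171752751259
side bar 244 t [0.5987 0.6084 0.6216] s [-0.1291 -0.0784 -0.0168] z [0.1953 0.2087 0.222 ]
  slope t/s,z/s 0.012775634352102477 0.008382096537842963
side rim 727 s [-0.1404 -0.0313]
side curl 36 t [0.5999 0.6088 0.6217] s [-0.0795 -0.0762 -0.0676] z [0.1736 0.1982]
top bar 137 t [0.6069 0.6108 0.616 ] s [-0.1289 -0.068  -0.0151] z [0.2024 0.2089 0.2153]
  slope t/s,z/s 0.0026259166776707874 0.00015618020575409455
top rim 231 s [-0.1365 -0.0028]
top curl 12 t [0.6041 0.6104 0.6247] s [-0.0763 -0.0672 -0.0642] z [0.1757 0.1989]
```

View pics/s7z.png

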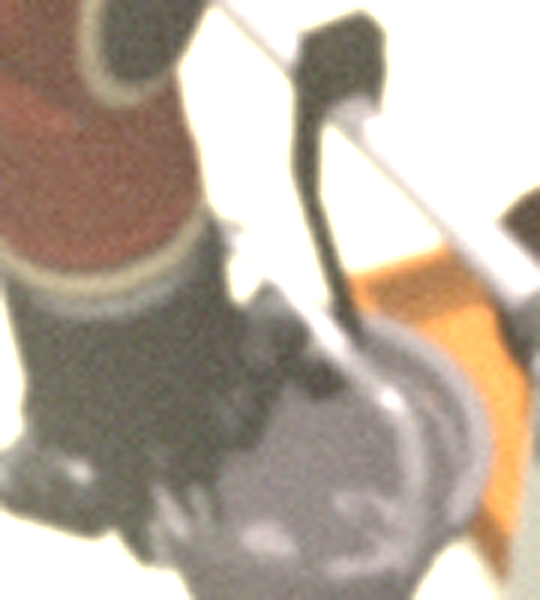

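The bar passes in front of the shank, with the curl tip just visible below it at (320,375). I'll lower the pail.

Request:
step_arm([
  {"dx":0,"dy":0,"dz":-0.005,"wx":0,"wy":0,"wz":0,"fingers":3},
  {"dx":0.0005,"dy":0,"dz":-0.01,"wx":0,"wy":0,"wz":0,"fingers":3},
  {"dx":0.001,"dy":0,"dz":-0.014,"wx":0,"wy":0,"wz":0,"fingers":3},
  {"dx":0.0015,"dy":0,"dz":-0.018,"wx":0,"wy":0,"wz":0,"fingers":3},
  {"dx":0.002,"dy":0,"dz":-0.021,"wx":0,"wy":0,"wz":0,"fingers":3},
  {"dx":0.002,"dy":0,"dz":-0.021,"wx":0,"wy":0,"wz":0,"fingers":3},
])

```text
t: 17.23
ee_pos: [0.5592, 0.0133, 0.1]
eef_rot: [[0.974, 0.155, 0.165], [0.153, -0.988, 0.028], [0.168, -0.002, -0.986]]
force: [-0.3, -0.5, -3.2]
width: 0.0098
```

Request:
step_arm([
  {"dx":0,"dy":0,"dz":-0.002,"wx":0,"wy":0,"wz":0,"fingers":3},
  {"dx":0,"dy":0,"dz":-0.004,"wx":0,"wy":0,"wz":0,"fingers":3},
  {"dx":0,"dy":0,"dz":-0.0055,"wx":0,"wy":0,"wz":0,"fingers":3},
  {"dx":0,"dy":0,"dz":-0.0055,"wx":0,"wy":0,"wz":0,"fingers":3},
])

```text
t: 17.73
ee_pos: [0.5623, 0.0142, 0.097]
eef_rot: [[0.972, 0.156, 0.173], [0.153, -0.988, 0.03], [0.176, -0.003, -0.984]]
force: [-1.1, -0.1, 5.8]
width: 0.01
```

Request:
step_arm([
  {"dx":0.003,"dy":0.0005,"dz":0.0015,"wx":0,"wy":0,"wz":0,"fingers":3},
  {"dx":0.003,"dy":0.0005,"dz":0.0015,"wx":0,"wy":0,"wz":0,"fingers":3},
  {"dx":0.003,"dy":0.0005,"dz":0.0015,"wx":0,"wy":0,"wz":0,"fingers":3},
])

```text
t: 18.1
ee_pos: [0.5638, 0.0143, 0.0973]
eef_rot: [[0.973, 0.156, 0.17], [0.153, -0.988, 0.029], [0.172, -0.002, -0.985]]
force: [-1.0, 0.2, 6.9]
width: 0.0097
```

```bash
python3 chk2.py s8; python3 - <<'E'
import cv2,numpy as np
a=cv2.imread('pics/s8.png')[170:270,310:400];b=cv2.imread('pics/s8t.png')[190:250,300:360]
cv2.imwrite('pics/s8z.png',cv2.convertScaleAbs(np.hstack([cv2.resize(a,(480,530),interpolation=2),cv2.resize(b,(320,530),interpolation=2)]),alpha=2))
E
```

```text
[0.5637 0.0143 0.0973] [ 0.1695  0.0292 -0.9851] [0.9732 0.1527 0.172 ] [-0.4593 -0.6997  5.0059] 0.009718733370910388 18.2
tcp t,s 0.5591884000488392 -0.07297666918639958
side bar 236 t [0.6041 0.615  0.6282] s [-0.1293 -0.0776 -0.0168] z [0.1774 0.1853 0.1988]
  slope t/s,z/s 0.009868214571387196 0.004393265603661932
side rim 720 s [-0.1405 -0.0336]
side curl 57 t [0.5889 0.597  0.628 ] s [-0.0866 -0.0838 -0.0691] z [0.168  0.1973]
top bar 122 t [0.6135 0.6175 0.6225] s [-0.1268 -0.0641 -0.0154] z [0.1795 0.1852 0.1921]
  slope t/s,z/s 0.0018788243787603413 -0.007266994788217008
top rim 235 s [-0.1381 -0.0019]
top curl 41 t [0.5914 0.5969 0.6232] s [-0.085  -0.0675 -0.0604] z [0.1706 0.1995]
```

View pics/s8z.png

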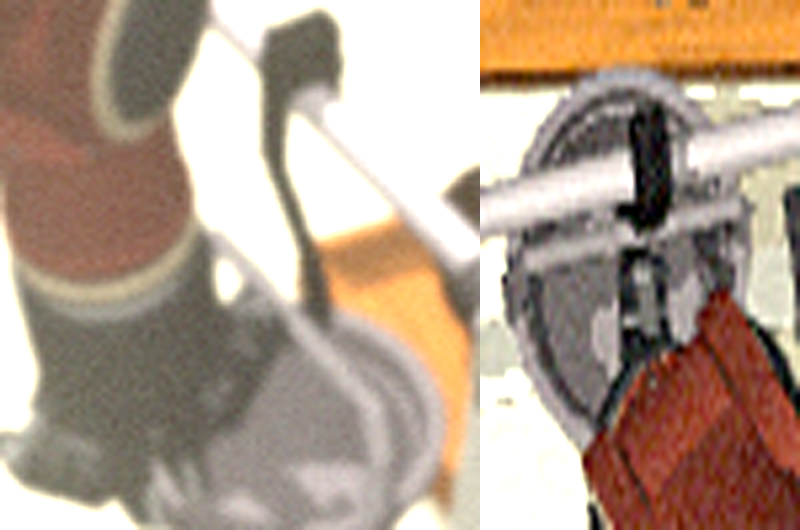

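The bar sits in the curl (axis z ≈ 0.181) and bears about 8 N. I'll ease the push and release slowly.

Request:
step_arm([
  {"dx":-0.0015,"dy":0,"dz":0.0008,"wx":0,"wy":0,"wz":0,"fingers":3},
  {"dx":-0.0015,"dy":0,"dz":0.0016,"wx":0,"wy":0,"wz":0,"fingers":3},
  {"dx":-0.0015,"dy":0,"dz":0.0016,"wx":0,"wy":0,"wz":0,"fingers":3},
])

```text
t: 18.58
ee_pos: [0.5605, 0.0137, 0.0977]
eef_rot: [[0.974, 0.155, 0.165], [0.153, -0.988, 0.028], [0.168, -0.002, -0.986]]
force: [0.3, -0.4, 1.8]
width: 0.0096
```

Request:
step_arm([
  {"dx":0,"dy":0,"dz":0.0007,"wx":0,"wy":0,"wz":0,"fingers":3},
  {"dx":0,"dy":0,"dz":0.0007,"wx":0,"wy":0,"wz":0,"fingers":12},
  {"dx":0,"dy":0,"dz":0.0007,"wx":0,"wy":0,"wz":0,"fingers":15},
  {"dx":0,"dy":0,"dz":0.0007,"wx":0,"wy":0,"wz":0,"fingers":20},
  {"dx":0,"dy":0,"dz":0.0007,"wx":0,"wy":0,"wz":0,"fingers":28},
  {"dx":0,"dy":0,"dz":0.0007,"wx":0,"wy":0,"wz":0,"fingers":34},
  {"dx":0,"dy":0,"dz":0.0007,"wx":0,"wy":0,"wz":0,"fingers":34},
  {"dx":0,"dy":0,"dz":0.0007,"wx":0,"wy":0,"wz":0,"fingers":34},
], grip_force=30)

```text
t: 19.58
ee_pos: [0.5608, 0.0138, 0.0986]
eef_rot: [[0.974, 0.155, 0.166], [0.153, -0.988, 0.028], [0.168, -0.002, -0.986]]
force: [-1.4, -0.9, -0.1]
width: 0.0341
```

```bash
python3 chk2.py s9; python3 - <<'E'
import cv2,numpy as np
a=cv2.imread('pics/s9.png')[150:290,290:410];b=cv2.imread('pics/s9t.png')[190:250,300:360]
cv2.imwrite('pics/s9z.png',cv2.convertScaleAbs(np.hstack([cv2.resize(a,(480,560),interpolation=2),cv2.resize(b,(320,560),interpolation=2)]),alpha=2))
E
```

```text
[0.5608 0.0138 0.0986] [ 0.166   0.0283 -0.9857] [0.9738 0.1527 0.1684] [-0.5115 -1.0054 -0.4666] 0.03347485737898739 19.675
tcp t,s 0.556218997570689 -0.07297343021850254
side bar 222 t [0.6089 0.6152 0.6278] s [-0.1294 -0.0791 -0.0151] z [0.1723 0.1843 0.1969]
  slope t/s,z/s 0.015610837695159262 -0.012969799668881217
side rim 697 s [-0.1418 -0.0361]
side curl 81 t [0.5882 0.5932 0.6259] s [-0.0863 -0.0833 -0.0655] z [0.1621 0.1995]
top bar 117 t [0.6136 0.6177 0.6227] s [-0.1271 -0.0637 -0.0157] z [0.1791 0.1841 0.1901]
  slope t/s,z/s -0.0026340793574765238 0.00472805384807474
top rim 220 s [-0.1377 -0.0053]
top curl 24 t [0.5881 0.5973 0.6265] s [-0.0818 -0.0663 -0.0603] z [0.1688 0.1982]
```

View pics/s9z.png

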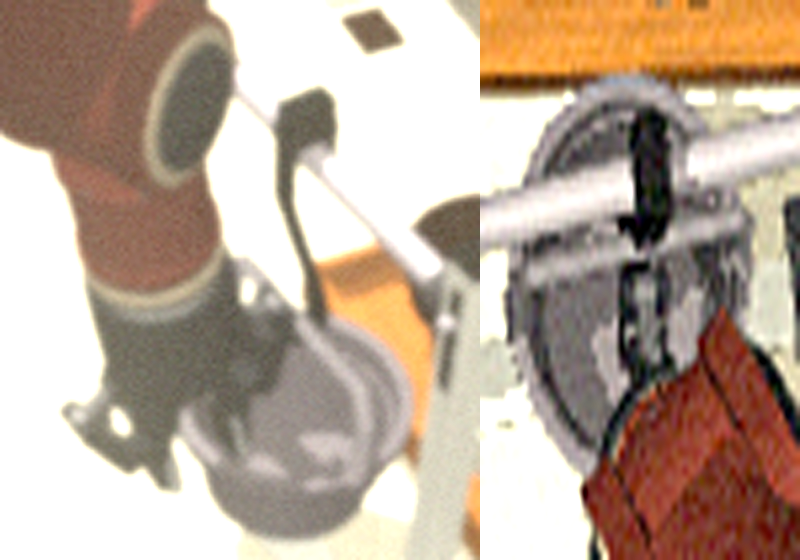

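Request:
step_arm([
  {"dx":-0.0025,"dy":-0.0005,"dz":0.014,"wx":0,"wy":0,"wz":0,"fingers":34},
  {"dx":-0.005,"dy":-0.001,"dz":0.03,"wx":0,"wy":0,"wz":0,"fingers":34},
  {"dx":-0.008,"dy":-0.0015,"dz":0.048,"wx":0,"wy":0,"wz":0,"fingers":34},
  {"dx":-0.011,"dy":-0.002,"dz":0.065,"wx":0,"wy":0,"wz":0,"fingers":34},
  {"dx":-0.04,"dy":-0.005,"dz":0.07,"wx":0,"wy":0,"wz":0,"fingers":34},
  {"dx":-0.08,"dy":-0.03,"dz":0.07,"wx":0,"wy":0,"wz":0,"fingers":34},
  {"dx":-0.1,"dy":-0.08,"dz":0.07,"wx":0,"wy":0,"wz":0,"fingers":34},
  {"dx":-0.1,"dy":-0.13,"dz":0.07,"wx":0,"wy":0,"wz":0,"fingers":34},
  {"dx":-0.1,"dy":-0.18,"dz":0.07,"wx":0,"wy":0,"wz":0,"fingers":34},
  {"dx":-0.1,"dy":-0.18,"dz":0.07,"wx":0,"wy":0,"wz":0,"fingers":34},
])

```text
t: 20.92
ee_pos: [0.4602, -0.1716, 0.1689]
eef_rot: [[0.975, 0.145, 0.166], [0.143, -0.989, 0.025], [0.168, -0.0, -0.986]]
force: [0.6, 0.3, 0.4]
width: 0.0343
```

```bash
cat > fin.py <<'E'
from h import *
import time
np.set_printoptions(suppress=True,precision=4)
nx=np.array([.988,.1545]);yy=np.array([-.1545,.988])
for i in range(2):
    for n in ['side','top']:
        im,d=snap(n,'f%d%s'%(i,n));P=cloud(n,d);t=P[...,:2]@nx;s=P[...,:2]@yy;z=P[...,2]
        k=(d>0)&(im.max(2)>55)&(abs(t-.615)<.08)&(abs(s+.072)<.08)
        b=k&(z>.17)&(z<.2)&(abs(s+.072)<.055);r=k&(z>.105)&(z<.135)
        Q=np.c_[t[r],s[r],z[r]];A=np.c_[Q[:,:2],np.ones(len(Q))];g=np.ones(len(Q),bool)
        # rim top plane from highest points
        print(i,n,'bar t,s,z',np.median(t[b]),s[b].min(),s[b].max(),np.median(z[b]),'rim t',np.percentile(t[r],[1,99]),'s',np.percentile(s[r],[1,99]))
        for lo,hi in [(.54,.58),(.65,.69)]:
            q=r&(t>lo)&(t<hi); print('   rim z at t',lo,q.sum(),np.percentile(z[q],[50,90]) if q.sum() else 0)
        h=(d>0)&(im.max(2)<55)&(abs(s+.0723)<.015)&(abs(t-.613)<.025)
        for a,c in [(.17,.19),(.19,.21),(.27,.30),(.315,.345)]:
            q=h&(z>a)&(z<c); print('   hook',a,q.sum(),np.percentile(t[q],[5,95]) if q.sum() else 0)
print(observe()['t'],observe()['force'])
a=cv2.imread('pics/f1side.png')[130:300,270:440];cv2.imwrite('pics/fz.png',cv2.convertScaleAbs(cv2.resize(a,(600,600),interpolation=2),alpha=2))
E
python3 fin.py
```

```text
0 side bar t,s,z 0.6114594484882657 -0.12580655615268 -0.017102923588378324 0.18434752152611267 rim t [0.5466 0.6775] s [-0.1411 -0.0081]
   rim z at t 0.54 246 [0.1215 0.1245]
   rim z at t 0.65 261 [0.12   0.1232]
   hook 0.17 16 [0.6013 0.6248]
   hook 0.19 14 [0.599  0.6234]
   hook 0.27 1 [0.5971 0.5971]
   hook 0.315 5 [0.5961 0.617 ]
0 top bar t,s,z 0.6145427672761963 -0.12676947477680475 -0.01734986385392033 0.18443108604340097 rim t [0.549  0.6806] s [-0.1363 -0.0056]
   rim z at t 0.54 147 [0.1217 0.1257]
   rim z at t 0.65 105 [0.1212 0.1245]
   hook 0.17 8 [0.6094 0.6241]
   hook 0.19 12 [0.6014 0.6149]
   hook 0.27 9 [0.5995 0.602 ]
   hook 0.315 84 [0.5995 0.6251]
1 side bar t,s,z 0.6112313409505331 -0.12695725794251492 -0.017116628690821024 0.18431168821889854 rim t [0.5464 0.6771] s [-0.1413 -0.0065]
   rim z at t 0.54 263 [0.1215 0.1244]
   rim z at t 0.65 252 [0.1194 0.123 ]
   hook 0.17 14 [0.6006 0.6245]
   hook 0.19 14 [0.6004 0.6244]
   hook 0.27 4 [0.5975 0.5983]
   hook 0.315 14 [0.5976 0.6178]
1 top bar t,s,z 0.6142690765147732 -0.1267496475763672 -0.017255684147198642 0.18413295692735598 rim t [0.5485 0.6799] s [-0.1354 -0.0054]
   rim z at t 0.54 143 [0.1219 0.1264]
   rim z at t 0.65 105 [0.121  0.1254]
   hook 0.17 11 [0.605 0.624]
   hook 0.19 9 [0.6013 0.6168]
   hook 0.27 9 [0.5997 0.6033]
   hook 0.315 83 [0.5995 0.6253]
21.125 [-0.0476  0.5768  0.4808]
```

The pail hangs level and steady. I'll let it settle for a second, then hand in.

Request:
step_arm([
  {"dx":0,"dy":0,"dz":0,"wx":0,"wy":0,"wz":0,"fingers":34},
  {"dx":0,"dy":0,"dz":0,"wx":0,"wy":0,"wz":0,"fingers":34},
  {"dx":0,"dy":0,"dz":0,"wx":0,"wy":0,"wz":0,"fingers":34},
  {"dx":0,"dy":0,"dz":0,"wx":0,"wy":0,"wz":0,"fingers":34},
  {"dx":0,"dy":0,"dz":0,"wx":0,"wy":0,"wz":0,"fingers":34},
  {"dx":0,"dy":0,"dz":0,"wx":0,"wy":0,"wz":0,"fingers":34},
  {"dx":0,"dy":0,"dz":0,"wx":0,"wy":0,"wz":0,"fingers":34},
  {"dx":0,"dy":0,"dz":0,"wx":0,"wy":0,"wz":0,"fingers":34},
  {"dx":0,"dy":0,"dz":0,"wx":0,"wy":0,"wz":0,"fingers":34},
])

```text
t: 22.25
ee_pos: [0.4608, -0.1662, 0.1686]
eef_rot: [[0.974, 0.155, 0.166], [0.153, -0.988, 0.028], [0.168, -0.002, -0.986]]
force: [-0.9, -0.0, -0.4]
width: 0.034
```

```bash
python3 fin.py | egrep 'bar|rim z' | tail -6; python3 -c "
from cell import hand_in; print(hand_in())"
```

```text
1 side bar t,s,z 0.6113646812242569 -0.12616863697384426 -0.017321868678353447 0.184556439931161 rim t [0.5462 0.677 ] s [-0.1412 -0.0079]
   rim z at t 0.54 260 [0.1212 0.1244]
   rim z at t 0.65 260 [0.1194 0.1226]
1 top bar t,s,z 0.6143399219738808 -0.12634295640516488 -0.017282649052258365 0.1838218983782307 rim t [0.5487 0.6802] s [-0.1361 -0.0053]
   rim z at t 0.54 137 [0.122  0.1254]
   rim z at t 0.65 104 [0.1199 0.1233]
the job is handed in; nothing more can be done
None
```

I took the black S-hook off the tote's rod, snapped it onto the middle of the drying rail, hung the small grey pail from its lower curl, and handed the job in at about 22.5 s. Handing in gave no verdict.

- **Hook:** no force reading on the rail passed about 7 N. The tool first pushed about 3 N, then the spring pulled the hook down, then 5.5 N came back from below with no further travel. Afterwards its leg stood plumb to within about 2 mm.
- **Pail:** it hangs with its underside about 50 mm above the bench and its rim level to about 0.02 rad. Its position changed by less than 1 mm over the last second or so. The gripper was clear of it when I handed in.
- **What was uncertain:** the two cameras disagree by about 2–3 mm across the rail. While the gripper still held the pail, the bar appeared about 4 mm past the curl's centre; after release it settled back to the middle. I could not view the last close-up because the 12-picture limit was reached, so the final state rests on the depth measurements. I did not measure the pots again, but the arm stayed away from the tray throughout.

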